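# Close and latch the extraction filter box

### The job

A new filter has been put into the grey filter box of the spray booth's extraction duct. Swing its lid down onto the rubber seal, press it home gently, without crushing the seal, and turn the wing knob clockwise to its stop, so that the hidden tongue swings behind the frame edge and holds the lid shut when you let go. Leave the other things on the bench where they are.

Things in the scene. Friction and masses are not known exactly. Their poses are not given: they have to be found in the camera images.
- lid (a joint): Opening angle (rad) of the aluminium lid, 252 mm wide, 216 mm deep, 4 mm thick, on top of the grey filter box (240 x 260 mm, 130 mm high, bolted to the bench, duct spigots at both sides). Starts 0.45 to 0.8; 0.005 to 0.06 lying loose on its seal; -0.02 to 0.024 when latched. Stiff hinge: the lid stays where it is left and takes 0.2 to 3 N at its free edge to move.
- knob (a joint): Turn (rad) of the black wing knob, clockwise seen from above: 0 = open stop (wing parallel to the lid's free edge), 1.57 = locked stop (wing square to it, tongue behind the frame edge). Starts 0 to 0.25. Friction 0.06 N m, up to 0.3 N m with the tongue under load. The tongue meets the frame edge, 28 mm in front of the knob's axis, at about 0.45: if the lid stands proud then, it jams there.
- hinge_mid (a point): Middle of the hinge line, in the plane of the lid's underside, 136 mm above the bench. Axes of the fixed box: y along the hinge, z up, -x level towards the free edge (the robot's side), so the closed lid reaches 216 mm to -x of it.
- lid_edge (a point): Middle of the lid's free edge, on its upper face, 216 mm from the hinge line. Axes move with the lid: z square to its upper face, -x away from the hinge.
- knob_grip (a point): On the knob's axis, half-way up the wing, 19.5 mm above the lid's upper face, 160 mm from the hinge line, mid-width of the lid. The wing is a flat bar 11 mm thick, 52 mm long, 25 mm high, on a round skirt of 42 mm diameter; the skirt's top is 12.5 mm below this point, the wing's top 12.5 mm above it. Axes turn with the knob: y along the wing, x across it, z up out of the lid.
- sealbed: Channel of the bulb seal on the front flange (201 mm from the hinge); origin 126 mm above the bench. The seal, 14 mm high, gives 1.1 N per mm, solid at 8.5 mm; only within 0.8 mm of solid can the tongue pass under the flange. Flange and seal sit up to 4 mm higher or lower from box to box, unmeasured: feel for it. 11 to 17 N down on the knob does it; 18 N on the seal (21 on the knob) crushes it.
- tin_mid (a point): Centre of a loose paint tin, 86 mm diameter, 105 mm high, blue label; leave alone.
- tape_mid (a point): Centre of a loose yellow roll of masking tape, 110 mm diameter, 25 mm high, lying flat; leave alone.
- bucket_mid (a point): Centre of a loose, freshly painted black lamp bucket, 140 mm diameter, 48 mm high; leave alone.

How it is judged:
By the outcome, as a careful person would: the job done as asked, in the order asked, and still so for the second after the job is handed in, with the robot touching nothing.
It also fails if it takes over 61 s, if anything falls off the work surface, if the arm or the gripper's body presses on something with over 40 N, if the wrist force passes 120 N, or if a joint passes its speed limit or range.

### The arm

A 6-joint arm with a two-finger parallel gripper is mounted at the origin on the work surface. World frame = base frame: x ahead of the robot, y to its left, z up, the work surface at z = 0. Lengths are in m, angles in degrees, forces in N, time in s.
With the tool pointing down it reaches from about 0.35 to 0.875 m from the base axis. Payload 4.2 kg.
Tool frame: the origin (TCP) lies midway between the tips of the shut fingers; the grasp point (between the pads) lies 19 mm behind it; z points along the fingers, y is the direction in which the jaws open and shut (so a half turn about z gives the same grasp; the last joint's range is limited). The gripper opens to 87 mm and grips with 3 to 60 N. Pads are 19 mm wide; open, the fingers measure 117 mm over their backs; the gripper's body (75 mm by 190 mm) begins 51 mm behind the grasp point.
Start: joints at [91.822, 22.042, 0.453, 0, -68.411, -14.817], TCP at [0.141, 0.609, 0.223] pointing down, gripper open.
Joint ranges: [-179.83, 179.83], [-69.29, 118.12], [-61.27, 80.66], [-181.25, 117.63], [-171.15, -9.14], [-177.46, 177.46]. Speed limits (degrees/s): [159.86, 159.86, 180, 180, 180, 180].

### API

Orientations are given as a 3x3 rotation matrix whose columns are the frame's x, y, z axes.
In Python, from station import r gives the robot as it stands.
- The arm moves only by the tool play_rows, never from a script. Its argument "commands" is a list that holds one entry, the list of rows, each a list of 7 numbers: the shift along the world's x, y, z in m, then the turn, a rotation vector about the world's x, y, z in rad, then the closure, from 0 (fully open) to 1 (shut). A call has 1 to 5 rows; each row is the pose to reach, as a shift and turn from the pose commanded when the call began; what a row does not reach only later rows make up. A row lasts 1/10 s, in which the tool goes at most 50 mm and 8.59 degrees, less where a joint would pass 70% of its speed; a pose out of reach is approached as far as the arm can. A call with a gripper value outside its range is refused whole. The fingers move at their own pace and stop on an object; the grip force is fixed at half the most. Time passes only in rows, so rows that repeat a pose let the fingers close. It gives the time, the measured TCP pose, the force and the opening at its end, in the units of the state.
- r.sense(): the state, without advancing time (a new reading comes with each control period).
- r.capture(name): name is "side" or "top"; returns a dict with "image" (480x640x3 uint8, red, green, blue), "range_z" (480x640 float32, m along the optical axis (not along the pixel's ray), 0 where there is no reading), "intrinsics" (3x3 intrinsics, pixels), "k1" (the pictures are not rectified: a ray, as slopes to the right and down, at radius r is drawn at 1 + k1 r^2 times it, then the intrinsics apply), "extrinsics" (4x4, takes a point from camera to world coordinates). Camera axes: x right, y up, looking along -z (the intrinsics and any distortion apply to the point x, -y, -z); pixel columns grow to the right and rows downward; lengths in m; the calibration is good to about 2 mm. A picture is of the moment at which its call begins.
- r.finish_job(): hands the job in, once; it reports no verdict.
The state is a dict: "time_s": time; "joints": joint angles; "joint_velocities": joint speeds; "effort": joint torques, N m; "tcp_pos": TCP position; "ee_rot": TCP orientation; "wrist_force": force on the tool from outside, world axes, zero at the start; "moment": the same for the moment, N m; "gripper_width": opening from 0.0 (shut) to 1.0 (fully open).
Only numpy, scipy, OpenCV 4.12 (cv2) and the standard library are available. Lean on these libraries where they do the work, as an engineer would, in place of code of your own. Each camera call takes 0.05 s, during which the arm holds its last target. There are 200 camera calls.

## Working session

There is one attempt and no reset: what is moved stays moved. The work goes in short steps, Python scripts to look and compute and a tool call to move; the robot and the scene stay as the last step left them, time stands still between calls to the robot, and variables do not carry over. Pictures are saved under pics/ and viewed, about 8 in all and at most 12, crops included, and the job is handed in when it is done.

Besides the shell and the picture viewer there is one more tool, called after "Request:" as name(argument=value, ...), one argument or row to a line, values as JSON. play_rows: Moves the arm, as the interface text tells. Its arguments: {"type":"object","properties":{"commands":{"type":"array","items":{"type":"array","items":{"type":"array","items":{"type":"number"}}}}},"required":["commands"]}

```bash
mkdir -p pics; cat > h.py <<'E'
import numpy as np, cv2
from station import r
def cloud(c):
    K=c["intrinsics"];D=np.array([c["k1"],0,0,0,0.])
    v,u=np.mgrid[0:480,0:640]
    p=cv2.undistortPoints(np.stack([u,v],-1).reshape(-1,1,2).astype(np.float64),K,D).reshape(480,640,2)
    z=c["range_z"].astype(float)
    P=np.stack([p[...,0]*z,-p[...,1]*z,-z,np.ones_like(z)],-1)
    W=(P@np.array(c["extrinsics"]).T)[...,:3]; W[z==0]=np.nan
    return W
def save(n,img): cv2.imwrite("pics/"+n,cv2.cvtColor(img,cv2.COLOR_RGB2BGR))
E
python3 - <<'E'
from h import *
s=r.sense();print({k:np.round(v,3).tolist() for k,v in s.items()})
for n in("side","top"):
    c=r.capture(n);save(n+"0.png",c["image"]);np.save(n+"0.npy",cloud(c));np.save(n+"img0.npy",c["image"]);print(n,np.round(c["extrinsics"],3).tolist(),c["k1"])
E
```

```text
{'time_s': 0.0, 'joints': [91.824, 22.091, 0.381, -0.03, -68.411, -14.816], 'joint_velocities': [-0.018, 0.106, -0.053, 0.096, -0.045, -0.037], 'effort': [0.0, -39.067, 18.74, 4.22, 0.011, -0.0], 'tcp_pos': [0.14, 0.608, 0.221], 'ee_rot': [[0.974, -0.225, -0.0], [-0.225, -0.974, -0.002], [0.0, 0.002, -1.0]], 'wrist_force': [0.071, -0.093, 0.338], 'moment': [-0.028, -0.022, 0.03], 'gripper_width': 0.998}
side [[0.737, 0.453, -0.501, 0.133], [-0.675, 0.517, -0.526, -0.404], [0.021, 0.726, 0.687, 0.72], [0.0, 0.0, 0.0, 1.0]] 0.002025143931382823
top [[0.015, 0.986, -0.166, 0.394], [-1.0, 0.016, 0.005, 0.067], [0.008, 0.166, 0.986, 1.292], [0.0, 0.0, 0.0, 1.0]] -0.06863569546888883
```

View pics/side0.png

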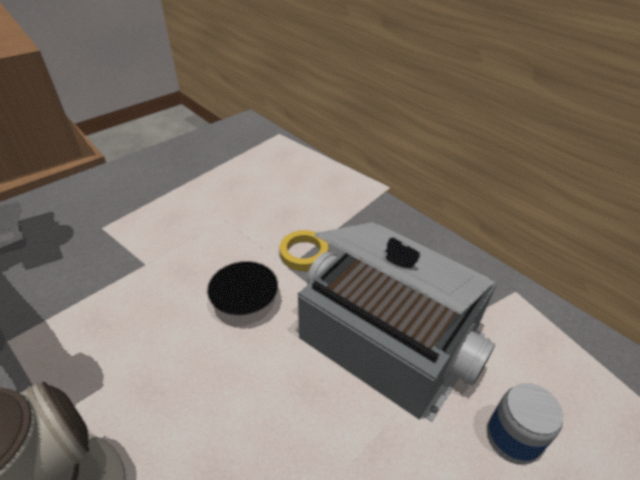

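View pics/top0.png

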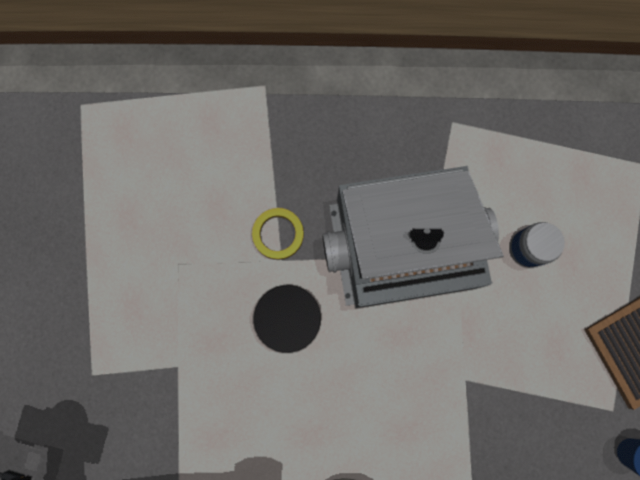

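The side view shows the open lid with the knob at (403,252), the bucket at (243,290), the tape at (303,250) and the tin at (526,420). In the top view the lid's corners are at about (342,186), (468,168), (500,256) and (358,280), with the knob at (427,237).

```bash
python3 - <<'E'
from h import *
W=np.load("top0.npy");I=np.load("topimg0.npy")
m=np.zeros((480,640),np.uint8)
cv2.fillConvexPoly(m,np.array([[350,195],[462,178],[490,248],[364,270]]),1)
cv2.circle(m,(427,237),26,0,-1)
P=W[m>0];P=P[~np.isnan(P[:,0])]
for _ in range(4):
    c=P.mean(0);n=np.linalg.svd(P-c,full_matrices=False)[2][2];n*=np.sign(n[2])
    d=(P-c)@n;P=P[abs(d)<max(2.5*d.std(),.002)]
print("plane",c,n,d.std(),"tilt",np.arccos(n[2]),len(P))
# lid mask: points near plane within box
w=W.reshape(-1,3)
reg=np.zeros((480,640),np.uint8);cv2.fillConvexPoly(reg,np.array([[325,175],[475,155],[515,262],[350,292]]),1)
on=((abs((W-c)@n)<.006)&(reg>0)).astype(np.uint8)
on=cv2.morphologyEx(on,cv2.MORPH_OPEN,np.ones((3,3)))
k=max(cv2.findContours(on,0,2)[0],key=cv2.contourArea)
h=n[:2]/np.linalg.norm(n[:2]) # horizontal dir of normal -> toward free edge? 
hy=np.cross([0,0,1],n);hy/=np.linalg.norm(hy);ex=np.cross(hy,n)
print("hy",hy,"ex",ex,"yaw",np.degrees(np.arctan2(hy[1],hy[0])))
Q=(w[on.reshape(-1)>0]-c); a=np.stack([Q@ex,Q@hy],-1).astype(np.float32)
rect=cv2.minAreaRect(a);b=cv2.boxPoints(rect);print("rect",rect)
for q in b: print(np.round(c+q[0]*ex+q[1]*hy,4))
# knob: dark pixels
for nm,(u,v) in {"top":(427,237),"side":(403,252)}.items():
    W2=np.load(nm+"0.npy");I2=np.load(nm+"img0.npy")
    dk=(I2.max(-1)<50);z=np.zeros_like(dk);z[v-25:v+25,u-28:u+28]=1
    p=W2[dk&z];p=p[~np.isnan(p[:,0])];hh=(p-c)@n
    print(nm,"knob n",len(p),p.mean(0),np.percentile(hh,[5,50,95]))
    t=p[hh>.022];print(" wingtop",len(t),np.median(t,0),np.ptp(t,0))
    if len(t)>5:
        a2=np.stack([(t-c)@ex,(t-c)@hy],-1).astype(np.float32);print(cv2.minAreaRect(a2))
# objects
for nm,rg in {"bucket":(slice(280,355),slice(250,325)),"tape":(slice(205,262),slice(248,306)),"tin":(slice(220,268),slice(508,566))}.items():
    p=W[rg].reshape(-1,3);p=p[p[:,2]>.015];print(nm,p.min(0),p.max(0))
E
```

```text
plane [ 0.60578663 -0.11377202  0.19183922] [0.4721772  0.08371824 0.8775192 ] 0.0016030794178578465 tilt 0.5001321430456575 6995
hy [-0.17457975  0.98464304  0.        ] ex [ 0.86404317  0.15319709 -0.4795415 ] yaw 100.0542033660475
rect ((0.0005438998341560364, -0.009064540266990662), (0.2546226382255554, 0.22681501507759094), 89.56438446044922)
[ 0.5311 -0.2646  0.2464]
[ 0.7274 -0.2316  0.1377]
[0.6846 0.0194 0.1367]
[ 0.4883 -0.0136  0.2455]
top knob n 508 [ 0.564138   -0.12783938  0.23690721] [0.00490151 0.01837927 0.03269496]
 wingtop 217 [ 0.57122764 -0.12767906  0.24517037] [0.0149092  0.05723814 0.01821508]
((-0.05470811575651169, -0.006995378062129021), (0.05768171697854996, 0.014876374043524265), 78.15850067138672)
side knob n 604 [ 0.56117206 -0.1307684   0.23564905] [0.00393492 0.01598623 0.02928485]
 wingtop 176 [ 0.56746361 -0.13177234  0.24424028] [0.00867821 0.05550696 0.01210369]
((-0.05999515578150749, -0.008082611486315727), (0.055650319904088974, 0.0066132391802966595), 79.98734283447266)
bucket [0.3565982  0.05503734 0.0407504 ] [0.4925972  0.1934702  0.05697959]
tape [0.54927281 0.09549495 0.01521185] [0.65817299 0.20340966 0.03331989]
tin [ 0.53872668 -0.43242179  0.01537546] [ 0.62446352 -0.34951541  0.11215738]
```

Request:
play_rows(
  commands=[
    [[0.03,-0.04,0.03,0,0,-0.1,1],[0.055,-0.08,0.06,0,0,-0.25,1],[0.08,-0.12,0.08,0,0,-0.4,1],[0.1,-0.165,0.087,0,0,-0.55,1],[0.125,-0.21,0.087,0,0,-0.7,1]],
  ],
)

```text
time_s: 0.6
tcp_pos: [0.2588, 0.4115, 0.3102]
ee_rot: [[0.596, -0.803, 0.001], [-0.803, -0.596, 0.002], [-0.001, -0.002, -1.0]]
wrist_force: [1.3, 0.4, -0.3]
gripper_width: 0.634
```

Request:
play_rows(
  commands=[
    [[0.025,-0.043,0,0,0,-0.14,1],[0.05,-0.086,0,0,0,-0.28,1],[0.075,-0.129,0,0,0,-0.42,1],[0.1,-0.172,0,0,0,-0.56,1],[0.125,-0.215,0,0,0,-0.66,1]],
  ],
)

```text
time_s: 1.1
tcp_pos: [0.3833, 0.1957, 0.3088]
ee_rot: [[-0.02, -1.0, -0.0], [-1.0, 0.02, 0.0], [-0.0, 0.0, -1.0]]
wrist_force: [1.1, 0.8, -0.3]
gripper_width: 0.172
```

Request:
play_rows(
  commands=[
    [[0.025,-0.043,0,0,0,0,1],[0.05,-0.086,0,0,0,0,1],[0.075,-0.129,0,0,0,0,1],[0.1,-0.172,0,0,0,0,1],[0.125,-0.215,0,0,0,0,1]],
  ],
)

```text
time_s: 1.6
tcp_pos: [0.5085, -0.0193, 0.3086]
ee_rot: [[-0.016, -1.0, -0.0], [-1.0, 0.016, 0.0], [-0.0, 0.0, -1.0]]
wrist_force: [0.0, 0.5, 0.4]
gripper_width: 0.006
```

Request:
play_rows(
  commands=[
    [[0.01,-0.04,-0.02,0,0,0,1],[0.02,-0.061,-0.05,0,0,0,1],[0.02,-0.061,-0.065,0,0,0,1],[0.0195,-0.061,-0.07,0,0,0,1],[0.0195,-0.061,-0.075,0,0,0,1]],
  ],
)

```text
time_s: 2.1
tcp_pos: [0.5276, -0.0783, 0.2337]
ee_rot: [[-0.016, -1.0, -0.0], [-1.0, 0.016, -0.0], [0.0, 0.0, -1.0]]
wrist_force: [-0.2, -0.5, 0.3]
gripper_width: 0.006
```

Request:
play_rows(
  commands=[
    [[-0.003,0,-0.006,0,0,0,1],[-0.006,-0.001,-0.012,0,0,0,1],[-0.008,-0.0015,-0.018,0,0,0,1],[-0.011,-0.002,-0.025,0,0,0,1],[-0.014,-0.002,-0.032,0,0,0,1]],
  ],
)

```text
time_s: 2.6
tcp_pos: [0.5134, -0.0802, 0.2015]
ee_rot: [[-0.016, -1.0, 0.001], [-1.0, 0.016, 0.0], [-0.0, -0.001, -1.0]]
wrist_force: [0.1, -0.5, -0.5]
gripper_width: 0.001
```

Request:
play_rows(
  commands=[
    [[-0.002,0,-0.008,0,0,0,1],[-0.004,-0.001,-0.016,0,0,0,1],[-0.005,-0.0015,-0.024,0,0,0,1],[-0.006,-0.002,-0.031,0,0,0,1],[-0.007,-0.002,-0.038,0,0,0,1]],
  ],
)

```text
time_s: 3.1
tcp_pos: [0.5065, -0.0824, 0.1631]
ee_rot: [[-0.016, -1.0, -0.0], [-1.0, 0.016, -0.0], [0.0, 0.0, -1.0]]
wrist_force: [0.0, 0.5, 0.8]
gripper_width: 0.006
```

```bash
python3 - <<'E'
from h import *
a=r.capture("side");save("side1.png",cv2.resize(a["image"][180:420,240:560],(800,600)))
print(r.sense()["wrist_force"])
E
```

```text
[-0.47451579  0.24860369 -0.67741794]
```

View pics/side1.png

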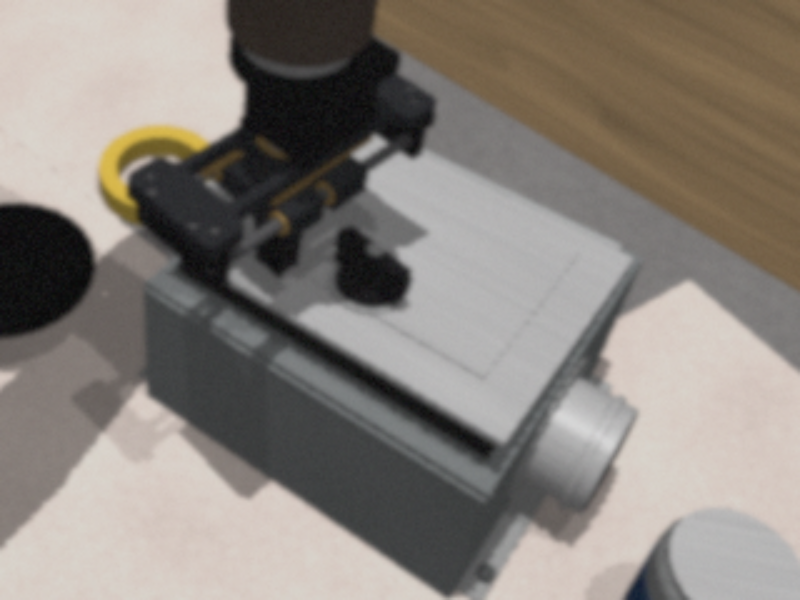

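The side view shows the fingers on the lid left of the knob, and the lid closing with them. I'll keep going until I feel the seal.

Request:
play_rows(
  commands=[
    [[-0.001,0,-0.003,0,0,0,1],[-0.001,0,-0.006,0,0,0,1],[-0.001,0,-0.009,0,0,0,1],[-0.001,0,-0.0105,0,0,0,1],[-0.001,0,-0.012,0,0,0,1]],
  ],
)

```text
time_s: 3.65
tcp_pos: [0.5057, -0.0823, 0.1518]
ee_rot: [[-0.016, -1.0, 0.0], [-1.0, 0.016, -0.0], [0.0, -0.0, -1.0]]
wrist_force: [-0.1, -0.2, 0.6]
gripper_width: 0.01
```

Request:
play_rows(
  commands=[
    [[0,0,-0.0015,0,0,0,1],[0,0,-0.003,0,0,0,1],[0,0,-0.0035,0,0,0,1],[0,0,-0.004,0,0,0,1],[0,0,-0.004,0,0,0,1]],
  ],
)

```text
time_s: 4.15
tcp_pos: [0.5056, -0.0823, 0.1479]
ee_rot: [[-0.016, -1.0, -0.0], [-1.0, 0.016, -0.0], [0.0, 0.0, -1.0]]
wrist_force: [-1.4, 0.6, -0.4]
gripper_width: 0.005
```

Request:
play_rows(
  commands=[
    [[0,0,-0.001,0,0,0,1],[0,0,-0.002,0,0,0,1],[0,0,-0.003,0,0,0,1],[0,0,-0.003,0,0,0,1],[0,0,-0.003,0,0,0,1]],
  ],
)

```text
time_s: 4.65
tcp_pos: [0.5055, -0.0823, 0.145]
ee_rot: [[-0.016, -1.0, -0.0], [-1.0, 0.016, -0.0], [0.0, 0.0, -1.0]]
wrist_force: [-2.0, 0.3, 4.4]
gripper_width: 0.005
```

Request:
play_rows(
  commands=[
    [[0,0,0.03,0,0,0,0.3],[-0.02,0.02,0.07,0,0,0,0],[-0.05,0.05,0.11,0,0,0,0],[-0.08,0.09,0.13,0,0,0,0],[-0.11,0.13,0.13,0,0,0,0]],
  ],
)

```text
time_s: 5.15
tcp_pos: [0.4029, 0.0404, 0.2765]
ee_rot: [[-0.018, -1.0, 0.006], [-1.0, 0.018, 0.003], [-0.003, -0.006, -1.0]]
wrist_force: [0.4, 2.3, 0.3]
gripper_width: 0.371
```

```bash
python3 - <<'E'
from h import *
t=r.capture("top");a=r.capture("side")
print(r.sense()["tcp_pos"],r.sense()["wrist_force"])
save("both2.png",np.hstack([cv2.resize(t["image"][160:310,320:520],(400,300)),cv2.resize(a["image"][190:340,300:500],(400,300))]))
n0=None
for nm,c,(u,v) in (("top",t,(422,252)),("side",a,(395,270))):
    W=cloud(c);I=c["image"];z=np.zeros((480,640),bool);z[v-28:v+28,u-32:u+32]=1
    if nm=="top":
        m=np.zeros((480,640),np.uint8);cv2.fillConvexPoly(m,np.array([[355,200],[462,182],[485,248],[366,270]]),1);cv2.circle(m,(u,v),30,0,-1)
        P=W[m>0];P=P[~np.isnan(P[:,0])]
        for _ in range(5):
            c0=np.median(P,0) if _==0 else P.mean(0);n=np.linalg.svd(P-c0,full_matrices=False)[2][2];n*=np.sign(n[2]);d=(P-c0)@n;P=P[abs(d)<max(2.5*d.std(),.002)]
        print("plane",c0,n,len(P),d.std())
    h=(W-c0)@n
    p=W[z&(h>.02)&(h<.045)&(I.max(-1)<70)]
    print(nm,len(p),p.mean(0),p.min(0),p.max(0),cv2.minAreaRect(p[:,:2].astype(np.float32)))
E
```

```text
[0.40020207 0.04278016 0.27521311] [ 0.46690924 -0.15298038 -0.94159064]
plane [ 0.61348093 -0.12614424  0.14381053] [0.02865193 0.00391875 0.99958177] 6170 0.0020799187353579746
top 166 [ 0.53925035 -0.13132224  0.17628937] [ 0.53334279 -0.16234478  0.16740721] [ 0.54586916 -0.10405622  0.18381708] ((0.5396507382392883, -0.13316164910793304), (0.05829189345240593, 0.011538670398294926), 88.4786376953125)
side 185 [ 0.5350398  -0.13179053  0.17438796] [ 0.53033873 -0.15948482  0.16637651] [ 0.54267064 -0.10710814  0.17927926] ((0.5363581776618958, -0.13329069316387177), (0.052253082394599915, 0.011098026297986507), 88.05191802978516)
```

View pics/both2.png

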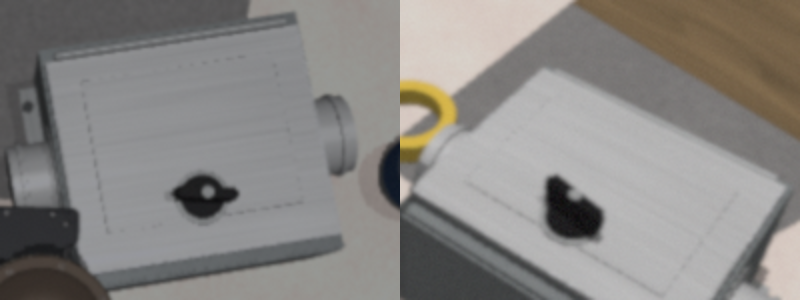

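The picture shows the lid nearly down (tilt 0.029 rad) and the wing lying along world y at about (0.538, -0.1325), with its top near 0.177. That gives a knob angle of about 0.2.

Request:
play_rows(
  commands=[
    [[0.03,-0.036,0,0,0,0,0],[0.06,-0.075,0,0,0,0,0],[0.09,-0.115,-0.01,0,0,0,0],[0.12,-0.15,-0.03,0,0,0,0],[0.1425,-0.18,-0.05,0,0,-0.015,0]],
  ],
)

```text
time_s: 5.75
tcp_pos: [0.5464, -0.1434, 0.2225]
ee_rot: [[-0.033, -0.999, 0.001], [-0.999, 0.033, 0.0], [-0.0, -0.001, -1.0]]
wrist_force: [0.6, 1.2, 0.5]
gripper_width: 0.922
```

Request:
play_rows(
  commands=[
    [[0,0,0,0,0,0,0],[0,0,-0.02,0,0,0,0],[0,0,-0.04,0,0,0,0],[0,0,-0.06,0,0,0,0],[0,0,-0.066,0,0,0,0.3]],
  ],
)

```text
time_s: 6.25
tcp_pos: [0.543, -0.1408, 0.1555]
ee_rot: [[-0.032, -0.999, -0.004], [-0.999, 0.032, 0.001], [-0.0, 0.004, -1.0]]
wrist_force: [-0.6, -0.0, 0.1]
gripper_width: 0.961
```

Request:
play_rows(
  commands=[
    [[-0.003,0.004,0,0,0,0,0.3],[-0.005,0.008,0,0,0,0,0.5],[-0.005,0.008,0,0,0,0,0.7],[-0.005,0.008,0,0,0,0,0.8],[-0.005,0.008,0,0,0,0,0.8]],
  ],
)

```text
time_s: 6.75
tcp_pos: [0.5399, -0.1327, 0.1587]
ee_rot: [[-0.031, -1.0, 0.001], [-1.0, 0.031, -0.0], [-0.0, -0.001, -1.0]]
wrist_force: [-0.0, -0.6, -0.5]
gripper_width: 0.538
```

Request:
play_rows(
  commands=[
    [[0,0,0,0,0,0,1],[0,0,0,0,0,0,1],[0,0,0,0,0,0,1],[0,0,0,0,0,0,1],[0,0,0,0,0,0,1]],
  ],
)

```text
time_s: 7.25
tcp_pos: [0.5376, -0.1329, 0.1576]
ee_rot: [[-0.031, -0.999, -0.005], [-1.0, 0.031, 0.0], [0.0, 0.005, -1.0]]
wrist_force: [-4.0, 1.2, 2.5]
gripper_width: 0.123
```

```bash
python3 - <<'E'
from h import *
s=r.sense();print({k:np.round(s[k],4).tolist() for k in("tcp_pos","wrist_force","moment","gripper_width","joints")})
E
```

```text
{'tcp_pos': [0.5376, -0.1329, 0.1576], 'wrist_force': [-3.9668, 1.2157, 2.4866], 'moment': [0.4167, 1.4701, 0.0566], 'gripper_width': 0.123, 'joints': [2.8776, 18.5345, -14.8425, -0.0251, -56.8996, -4.6553]}
```

Request:
play_rows(
  commands=[
    [[-0.001,0,-0.002,0,0,0,1],[-0.0015,0,-0.004,0,0,0,1],[-0.0015,0,-0.005,0,0,0,1],[-0.0015,0,-0.005,0,0,0,1],[-0.0015,0,-0.005,0,0,0,1]],
  ],
)

```text
time_s: 7.75
tcp_pos: [0.5372, -0.133, 0.1542]
ee_rot: [[-0.031, -1.0, -0.001], [-1.0, 0.031, -0.0], [0.0, 0.001, -1.0]]
wrist_force: [-5.6, 1.7, 8.1]
gripper_width: 0.122
```

Request:
play_rows(
  commands=[
    [[-0.001,0,-0.001,0,0,0,1],[-0.001,0,-0.002,0,0,0,1],[-0.001,0,-0.003,0,0,0,1],[-0.001,0,-0.003,0,0,0,1],[-0.001,0,-0.003,0,0,0,1]],
  ],
)

```text
time_s: 8.25
tcp_pos: [0.5371, -0.133, 0.1531]
ee_rot: [[-0.03, -1.0, 0.002], [-1.0, 0.03, -0.001], [0.001, -0.002, -1.0]]
wrist_force: [-7.5, 3.6, 15.6]
gripper_width: 0.127
```

Request:
play_rows(
  commands=[
    [[0,0,0,0,0,-0.04,1],[0,0,0,0,0,-0.08,1],[0,0,0,0,0,-0.12,1],[0,0,0,0,0,-0.16,1],[0,0,0,0,0,-0.16,1]],
  ],
)

```text
time_s: 8.75
tcp_pos: [0.5373, -0.133, 0.1531]
ee_rot: [[-0.19, -0.982, 0.002], [-0.982, 0.19, -0.001], [0.001, -0.002, -1.0]]
wrist_force: [-6.2, 3.1, 14.9]
gripper_width: 0.125
```

```bash
python3 - <<'E'
from h import *
s=r.sense();print({k:np.round(s[k],4).tolist() for k in("tcp_pos","wrist_force","moment","gripper_width","joints")})
E
```

```text
{'tcp_pos': [0.5373, -0.133, 0.1531], 'wrist_force': [-6.1989, 3.0991, 14.8778], 'moment': [1.0215, 2.1105, -0.1026], 'gripper_width': 0.1251, 'joints': [2.9101, 18.5782, -15.5582, 0.0757, -55.7482, -13.8819]}
```

Request:
play_rows(
  commands=[
    [[0,0,0,0,0,-0.05,1],[0,0,0,0,0,-0.1,1],[0,0,0,0,0,-0.15,1],[0,0,0,0,0,-0.2,1],[0,0,0,0,0,-0.2,1]],
  ],
)

```text
time_s: 9.25
tcp_pos: [0.5375, -0.133, 0.1531]
ee_rot: [[-0.381, -0.925, 0.003], [-0.925, 0.381, -0.001], [0.0, -0.003, -1.0]]
wrist_force: [-6.9, 3.2, 14.7]
gripper_width: 0.124
```

```bash
python3 - <<'E'
from h import *
s=r.sense();print({k:np.round(s[k],4).tolist() for k in("tcp_pos","wrist_force","moment","gripper_width","joints")})
E
```

```text
{'tcp_pos': [0.5375, -0.133, 0.1531], 'wrist_force': [-6.8906, 3.2075, 14.686], 'moment': [0.8695, 1.8693, -0.0363], 'gripper_width': 0.1242, 'joints': [2.911, 18.5834, -15.5529, 0.0844, -55.7227, -25.3544]}
```

Request:
play_rows(
  commands=[
    [[0,0,0,0,0,-0.07,1],[0,0,0,0,0,-0.14,1],[0,0,0,0,0,-0.21,1],[0,0,0,0,0,-0.28,1],[0,0,0,0,0,-0.35,1]],
  ],
)

```text
time_s: 9.75
tcp_pos: [0.5378, -0.1332, 0.1531]
ee_rot: [[-0.676, -0.737, 0.003], [-0.737, 0.676, -0.001], [-0.001, -0.003, -1.0]]
wrist_force: [-6.1, 1.5, 14.2]
gripper_width: 0.124
```

Request:
play_rows(
  commands=[
    [[0,0,0,0,0,-0.07,1],[0,0,0,0,0,-0.14,1],[0,0,0,0,0,-0.21,1],[0,0,0,0,0,-0.28,1],[0,0,0,0,0,-0.35,1]],
  ],
)

```text
time_s: 10.25
tcp_pos: [0.538, -0.1335, 0.1531]
ee_rot: [[-0.888, -0.46, 0.004], [-0.46, 0.888, -0.002], [-0.002, -0.003, -1.0]]
wrist_force: [-5.7, 0.4, 13.4]
gripper_width: 0.12
```

```bash
python3 - <<'E'
from h import *
s=r.sense();print({k:np.round(s[k],4).tolist() for k in("tcp_pos","wrist_force","moment","gripper_width","joints")})
E
```

```text
{'tcp_pos': [0.538, -0.1335, 0.1531], 'wrist_force': [-5.7397, 0.3927, 13.3786], 'moment': [0.2537, 1.4796, 0.0811], 'gripper_width': 0.1196, 'joints': [2.8853, 18.6083, -15.5403, 0.1441, -55.6523, -65.561]}
```

Request:
play_rows(
  commands=[
    [[0,0,0,0,0,-0.07,1],[0,0,0,0,0,-0.14,1],[0,0,0,0,0,-0.2,1],[0,0,0,0,0,-0.26,1],[0,0,0,0,0,-0.28,1]],
  ],
)

```text
time_s: 10.75
tcp_pos: [0.5381, -0.1338, 0.1531]
ee_rot: [[-0.98, -0.198, 0.004], [-0.198, 0.98, -0.002], [-0.003, -0.003, -1.0]]
wrist_force: [-4.1, -0.7, 13.4]
gripper_width: 0.122
```

```bash
python3 - <<'E'
from h import *
s=r.sense();print({k:np.round(s[k],4).tolist() for k in("tcp_pos","ee_rot","wrist_force","moment","gripper_width")})
E
```

```text
{'tcp_pos': [0.5381, -0.1338, 0.1531], 'ee_rot': [[-0.9801, -0.1984, 0.0037], [-0.1984, 0.9801, -0.0023], [-0.0032, -0.003, -1.0]], 'wrist_force': [-4.1324, -0.6824, 13.3931], 'moment': [-0.1094, 1.3501, 0.0313], 'gripper_width': 0.1217}
```

Request:
play_rows(
  commands=[
    [[0,0,0,0,0,-0.02,1],[0,0,0,0,0,-0.04,1],[0,0,0,0,0,-0.06,1],[0,0,0,0,0,-0.06,1]],
  ],
)

```text
time_s: 11.15
tcp_pos: [0.5381, -0.1338, 0.1531]
ee_rot: [[-0.99, -0.142, 0.003], [-0.142, 0.99, -0.003], [-0.003, -0.003, -1.0]]
wrist_force: [-5.1, -0.5, 13.8]
gripper_width: 0.122
```

```bash
python3 - <<'E'
from h import *
s=r.sense();print({k:np.round(s[k],4).tolist() for k in("tcp_pos","ee_rot","wrist_force","moment","gripper_width")})
E
```

```text
{'tcp_pos': [0.5381, -0.1338, 0.1531], 'ee_rot': [[-0.9898, -0.1421, 0.0035], [-0.1421, 0.9898, -0.0027], [-0.003, -0.0032, -1.0]], 'wrist_force': [-5.1383, -0.5155, 13.8187], 'moment': [-0.1173, 1.3903, 0.4541], 'gripper_width': 0.1217}
```

The moment jumped to 0.45 N·m, so the knob is on its stop. I'll ease off, open the gripper and retreat.

Request:
play_rows(
  commands=[
    [[0,0,0.001,0,0,0,1],[0,0,0.003,0,0,0.01,1],[0,0,0.004,0,0,0.01,0.8],[0,0,0.004,0,0,0.01,0.5],[0,0,0.004,0,0,0.01,0.2]],
  ],
)

```text
time_s: 11.65
tcp_pos: [0.5372, -0.1325, 0.1536]
ee_rot: [[-0.989, -0.149, 0.0], [-0.149, 0.989, 0.001], [-0.0, 0.0, -1.0]]
wrist_force: [0.2, -1.1, -0.4]
gripper_width: 0.295
```

Request:
play_rows(
  commands=[
    [[0,0,0,0,0,0,0.2],[0,0,0.01,0,0,0,0.2],[0,0,0.03,0,0,0,0.2],[0,0,0.06,0,0,0,0.2],[0,0,0.1,0,0,0,0.2]],
  ],
)

```text
time_s: 12.15
tcp_pos: [0.5361, -0.1327, 0.2542]
ee_rot: [[-0.989, -0.149, -0.003], [-0.149, 0.989, 0.0], [0.003, 0.001, -1.0]]
wrist_force: [0.7, 0.3, 1.8]
gripper_width: 0.743
```

Request:
play_rows(
  commands=[
    [[-0.03,0.03,0.02,0,0,0,0.2],[-0.06,0.06,0.02,0,0,0,0.2],[-0.09,0.1,0.02,0,0,0,0.2],[-0.12,0.14,0.02,0,0,0,0.2],[-0.14,0.17,0.02,0,0,0,0.2]],
  ],
)

```text
time_s: 12.65
tcp_pos: [0.3953, 0.0383, 0.275]
ee_rot: [[-0.989, -0.15, 0.002], [-0.15, 0.989, 0.001], [-0.002, 0.001, -1.0]]
wrist_force: [2.3, 0.6, 0.1]
gripper_width: 0.8
```

```bash
python3 - <<'E'
from h import *
t=r.capture("top");a=r.capture("side")
s=r.sense();print(s["time_s"],s["tcp_pos"],s["wrist_force"])
save("both3.png",np.hstack([cv2.resize(t["image"][160:310,320:520],(400,300)),cv2.resize(a["image"][190:340,300:500],(400,300))]))
W=cloud(t)
m=np.zeros((480,640),np.uint8);cv2.fillConvexPoly(m,np.array([[355,200],[462,182],[485,248],[366,270]]),1);cv2.circle(m,(422,255),32,0,-1)
P=W[m>0];P=P[~np.isnan(P[:,0])]
for i in range(5):
    c0=np.median(P,0) if i==0 else P.mean(0);n=np.linalg.svd(P-c0,full_matrices=False)[2][2];n*=np.sign(n[2]);d=(P-c0)@n;P=P[abs(d)<max(2.5*d.std(),.002)]
print("plane",c0,n,len(P))
for nm,c,(u,v) in (("top",t,(422,252)),("side",a,(395,270))):
    W=cloud(c);z=np.zeros((480,640),bool);z[v-28:v+28,u-32:u+32]=1;h=(W-c0)@n
    p=W[z&(h>.02)&(h<.045)&(c["image"].max(-1)<70)]
    print(nm,len(p),cv2.minAreaRect(p[:,:2].astype(np.float32)))
W=cloud(t)
for nm,rg in {"bucket":(slice(280,355),slice(250,325)),"tape":(slice(205,262),slice(248,306)),"tin":(slice(220,268),slice(508,566))}.items():
    p=W[rg].reshape(-1,3);p=p[p[:,2]>.015];print(nm,p.min(0),p.max(0))
E
```

```text
12.75 [0.39523217 0.0394665  0.27532954] [-0.55573958  0.07023542  0.32655222]
plane [ 0.6146622  -0.12666106  0.14172088] [ 0.0045103  -0.00103783  0.99998929] 6120
top 170 ((0.5388144850730896, -0.13390304148197174), (0.057322144508361816, 0.011627945117652416), 10.425703048706055)
side 126 ((0.5373502373695374, -0.13425083458423615), (0.04682483524084091, 0.010687736794352531), 6.520307540893555)
bucket [0.37079328 0.05606529 0.03810809] [0.49254289 0.19351651 0.64668295]
tape [0.54905546 0.09549726 0.01503415] [0.65930186 0.20337788 0.03363384]
tin [ 0.53867432 -0.43007297  0.01502601] [ 0.62425001 -0.34945586  0.11309276]
```

View pics/both3.png

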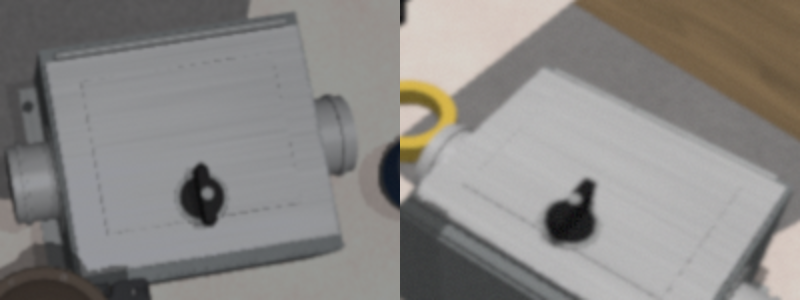

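The lid stays flat with nothing touching it (tilt about 0.005), and the wing is square to the free edge at 10.4°, against a box yaw of 10.05°. The tin and tape haven't moved.

```bash
python3 -c "
from station import r
print(r.finish_job())"
```

```text
the job is handed in; nothing more can be done
None
```

The lid is shut and latched, and the job was handed in at about 12.8 s of the 61 s allowed.

**What I did:** I swung the lid down with the shut fingertips until the seal pushed back at about 4 N. Then I gripped the wing and pressed with 13–16 N as read at the wrist, below the 21 N that crushes the seal. I turned the knob clockwise from about 0.2 rad to its stop, where the moment jumped to about 0.45 N·m. It did not jam where the tongue meets the frame edge. Then I eased off, let go and backed away.

**Last checks, with nothing touching the lid:**
- **Lid:** it stayed at about 0.005 rad, within the latched range. When it was only lying loose it had sprung back to 0.029 rad.
- **Knob:** from the top camera the wing is within about 0.5° of square to the free edge. The side camera, with fewer points, reads about 3.5° off. The torque at the stop agrees with the top view.
- **Other things:** the tin and tape are where they were. The arm partly covered the bucket in the last top picture, so its near-side limit read differently. Its other three limits matched to about 1 mm, and nothing touched it.

One reading I did not explain: a sideways force of 4–7.5 N showed at the wrist while pressing. It was gone once I let go.

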